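# Stamp both shoulders of a key-machine shaft

### The arm

A 7-joint arm with a two-finger parallel gripper is mounted at the origin on the work surface. World frame = base frame: x ahead of the robot, y to its left, z up, the work surface at z = 0. Lengths are in m, angles in rad, forces in N, time in s.
With the tool pointing down it reaches from about 0.4 to 0.85 m from the base axis. Payload 10.4 kg.
Tool frame: the origin (TCP) lies on the mounting face of the last link; the fingertips stand 173 mm ahead of it and the grasp point (between the pads) lies 155 mm ahead of it (manip.tip_extent is the distance from the TCP to the fingertips, in m); z points along the fingers, y is the line along which they close (so a half turn about z gives the same grasp; the last joint's range is limited). The gripper opens to 85 mm and grips with 20 to 120 N. Pads are 22 mm wide; open, the fingers measure 114 mm over their backs; the gripper's body (76 mm by 85 mm) begins 54 mm behind the grasp point. The pads swing forward as they close: fully open they stand 13 mm farther back than shut.
Start: joints at [1.092, 0.332, -0.065, 1.46, 0.022, 1.35, -0.088], TCP at [0.275, -0.561, 0.405] pointing down, gripper open.
Joint ranges: [-2.6, 2.6], [-0.5, 2.12], [-1.47, 1.34], [0.16, 2.42], [-1.27, 4.41], [0.06, 2.06], [-2.6, 2.6]. Speed limits (rad/s): [2.22, 2.22, 2.79, 2.79, 3.14, 3.14, 3.14].

### API

Orientations are given as a unit quaternion [x, y, z, w].
In Python, from workcell import manip gives the robot as it stands.
- The arm moves only by the tool move_arm, never from a script. Its argument "plan" is one flat list of numbers, 7 for each row, row after row: the turn, a rotation vector about the tool's x, y, z in rad, then the shift along the tool's x, y, z in m, then the finger opening in m, from 0 to 0.0854. In form: [ax, ay, az, dx, dy, dz, gripper, ax, ay, az, dx, dy, dz, gripper, ...]. A call has 1 to 12 rows; each row is the pose to reach, as a shift and turn from the pose commanded when the call began, along the tool's axes at that moment; what a row does not reach only later rows make up. A row lasts 1/8 s, in which the tool goes at most 62.5 mm and 10.7 degrees, less where a joint would pass 70% of its speed; a pose out of reach is approached as far as the arm can. A call with a gripper value outside its range is refused whole. The fingers move at their own pace and stop on an object; "squeeze" is the grip in N (left out, the last holds). Time passes only in rows, so rows that repeat a pose let the fingers close. It gives the time, the measured TCP pose, the force, the opening and the grip force at its end, in the units of the state.
- manip.get_obs(): the state, without advancing time (a new reading comes with each control period).
- manip.camera(name): name is "scene" or "top"; returns a dict with "color" (480x640x3 uint8, red, green, blue), "fx", "fy", "cx", "cy" (pixels), "dist" ([k1, k2, p1, p2, k3] as OpenCV has them; the pictures are not rectified), "cam_to_world" (4x4, takes a point from camera to world coordinates). Camera axes: x right, y down, z forward; pixel columns grow to the right and rows downward; lengths in m; the calibration is good to about 2 mm. A picture is of the moment at which its call begins. There is no depth.
- manip.hand_in(): hands the job in; it is judged then, once.
Trained networks look in a picture, given as the dict that the camera call returned (one of the last four; its "shot" number tells which), for a name from the list of things; names that differ only in an ending like _2 or _b are one class to them, and where a whole thing is asked for, a point or a joint stands for the part that bears it (a point fixed in the world has none). Each returns a list of dicts, best first, with "conf" (0 to 1); they miss things now and then, are a little off and sometimes report something else, mostly with a low value. They report only what shows in the picture. A call takes as long as a camera call. They do not tell look-alikes from the thing itself.
- manip.look_for(picture, label): "position" ([x, y, z] in m, in the coordinates of the camera as it stood for that picture, good to about 4 mm: the middle of the surface that is visible of it).
- manip.silhouettes(picture, label): "pixels" (480x640 bool, what is visible of it).
- manip.tip_of(picture, label): "position" ([x, y, z] in m, in the coordinates of the camera as it stood for that picture, good to about 4 mm: a listed point, or the origin of a listed thing).
The state is a dict: "clock": time; "joint_pos": joint angles; "joint_velocities": joint speeds; "tau": joint torques, N m; "position": TCP position; "ee_rot": TCP orientation; "ft_force": force on the tool from outside, world axes, zero at the start; "torque": the same for the moment, N m; "grip_width": opening from 0.0 (shut) to 1.0 (fully open); "grasp_force": force on a finger pad.
Only numpy, scipy, OpenCV 4.12 (cv2) and the standard library are available. Lean on these libraries where they do the work, as an engineer would, in place of code of your own. Each camera call takes 0.05 s, during which the arm holds its last target. There are 200 camera calls.

### The job

Stamp both shoulder faces of the steel shaft on the spring-loaded inspection stamp. First put the long journal through the hole in the stamp's bracket and push with the shoulder until the bracket is fully home, for a moment; draw it out, turn the shaft end for end and do the same with the short journal. Then lay the shaft flat in the pale-blue tray, setting it down rather than dropping it, let the bracket spring back, and leave the shoe sole, the abrasive disc, the glue can and the hammer where they are.

Things in the scene. Friction and masses are not known exactly. Their poses are not given: they have to be found in the camera images.
- shaft: the workpiece, plain steel, 150 mm long, 0.5 kg: a square body 60 mm long, 36 x 36 mm, with a round journal 16 mm across on the middle of each end face: the one on +x is 55 mm long, the one on -x 35 mm, tips tapered over 5 mm to 10 mm across. Lies on the bench. Origin: centre of the underside of the square body; x along the shaft towards the long journal, z up; the axis is 18 mm above the origin
- long_end (a point): middle of the tip of the long journal, on the shaft's axis, 85 mm from the middle of the square body
- short_end (a point): middle of the tip of the short journal, on the shaft's axis, 65 mm from the middle of the square body
- stamp: grey base plate of the inspection stamp, 150 x 120 x 12 mm, fixed to the bench. Origin: middle of its front edge, at bench level; +x points into the stamp, the way the shaft is pushed; y lies across. On it stands an upright aluminium bracket, 84 mm wide, 10 mm thick, from 27 to 101 mm above the bench; behind it is 80 mm of free space at the height of its hole
- face_mid (a point): point on the stamp's middle line, 75 mm above the bench, in the plane of the bracket's front face when sprung out (stamp x = 20 mm). The bracket's round through hole, 20 mm across, axis along the stamp's x, has this height and plane, but the bracket was clamped by hand up to 12 mm to either side of this point (stamp's y), which is not measured: see it or feel for it
- bracket (a joint): travel of the bracket along the stamp's x: 0 sprung out, 0.010 m fully home (solid stop); the spring resists with about 5 N at first and 7 N when home, and pushes the bracket back out
- tray: pale-blue open tray fixed to the bench, outside 220 x 160 mm (x, y), walls 4 mm thick and 20 mm high, floor 4 mm thick. Origin: centre of the underside
- disc: bystander: dark abrasive disc lying flat, 100 mm across, 9 mm thick. Origin: centre of its underside
- sole: bystander: black rubber shoe sole lying flat, 220 mm long, 66 mm wide, 9 mm thick. Origin: near its middle, underside
- glue: bystander: can of glue, 72 mm across, 100 mm high. Origin: centre of its underside
- hammer: bystander: hammer lying on the bench, about 240 mm long. Origin near its middle, underside
There are look-alikes about, which are no part of the job. Of the things shaped like the shaft, the steel one is meant.

How it is judged:
By the outcome, as a careful person would: the job done as asked, in the order asked, and still so for the second after the job is handed in, with the robot touching nothing.
It also fails if it takes over 72 s, if anything falls off the work surface, if the arm or the gripper's body presses on something with over 40 N, if the wrist force passes 120 N, or if a joint passes its speed limit or range.

## Working session

There is one attempt and no reset: what is moved stays moved. The work goes in short steps, Python scripts to look and compute and a tool call to move; the robot and the scene stay as the last step left them, time stands still between calls to the robot, and variables do not carry over. Pictures are saved under pics/ and viewed, at most 10 in all, crops included, and the job is handed in when it is done.

Besides the shell and the picture viewer there is one more tool, called as a command line: name --argument value ..., lists and objects as JSON in quotes. move_arm: Moves the arm, as the interface text tells. Its arguments: {"type":"object","properties":{"plan":{"type":"array","items":{"type":"number"}},"squeeze":{"type":"number"}},"required":["plan"]}

```bash
ls; mkdir -p pics; cat > h.py <<'E'
import numpy as np, cv2
from workcell import manip
from scipy.spatial.transform import Rotation as R
def w(c,p): return (c["cam_to_world"]@np.append(p,1))[:3]
def save(c,n): cv2.imwrite("pics/"+n,c["color"][...,::-1])
def ray(c,uv):
    K=np.array([[c["fx"],0,c["cx"]],[0,c["fy"],c["cy"]],[0,0,1]])
    q=cv2.undistortPoints(np.array([[uv]],float),K,np.array(c["dist"]))[0,0]
    T=c["cam_to_world"]; return T[:3,3],T[:3,:3]@np.array([q[0],q[1],1])
def onz(c,uv,z):
    o,d=ray(c,uv); return o+d*(z-o[2])/d[2]
def proj(c,P):
    T=np.linalg.inv(c["cam_to_world"]); K=np.array([[c["fx"],0,c["cx"]],[0,c["fy"],c["cy"]],[0,0,1]])
    return cv2.projectPoints(np.atleast_2d(P).astype(float),cv2.Rodrigues(T[:3,:3])[0],T[:3,3],K,np.array(c["dist"]))[0][:,0]
def tri(c1,a,c2,b):
    o1,d1=ray(c1,a);o2,d2=ray(c2,b)
    A=np.stack([d1,-d2],1);s=np.linalg.lstsq(A,o2-o1,rcond=None)[0]
    p,q=o1+s[0]*d1,o2+s[1]*d2; return (p+q)/2,np.linalg.norm(p-q)
E
python3 - <<'E'
from h import *
np.set_printoptions(precision=4,suppress=True)
o=manip.get_obs(); print(o["position"],o["ee_rot"],o["clock"],o["ft_force"])
for n in("scene","top"):
    c=manip.camera(n); save(c,n+"0.png"); print(n,c["cam_to_world"],c["fx"])
    for l in("shaft","long_end","short_end","stamp","face_mid","bracket","tray","disc","sole","glue","hammer"):
        for f in("look_for","tip_of"):
            try:
                for r in getattr(manip,f)(c,l)[:4]: print(l,f,round(r["conf"],2),w(c,r["position"]),proj(c,w(c,r["position"]))[0].round())
            except Exception as e: print(l,f,str(e)[:80])
E
```

```text
pics
[ 0.2751 -0.5611  0.4039] [ 0.9741  0.2259 -0.0002 -0.0007] 0.0 [0.2986 0.6106 0.0724]
scene [[ 0.7213  0.3757 -0.5819  1.1796]
 [ 0.6927 -0.3874  0.6084 -0.6522]
 [ 0.0031 -0.8419 -0.5396  0.6846]
 [ 0.      0.      0.      1.    ]] 444.0510664956015
shaft look_for 0.9 [0.3281 0.3727 0.0199] [349. 189.]
shaft look_for 0.83 [0.5461 0.3712 0.0248] [403. 210.]
shaft look_for 0.63 [0.3916 0.1415 0.0282] [314. 219.]
shaft tip_of 0.87 [ 0.3153  0.3819 -0.0017] [348. 192.]
shaft tip_of 0.71 [0.5323 0.3929 0.0015] [403. 213.]
shaft tip_of 0.59 [0.3713 0.1557 0.0002] [313. 223.]
shaft tip_of 0.56 [0.5102 0.235  0.0004] [365. 229.]
long_end look_for 0.88 [0.5267 0.2171 0.0327] [367. 224.]
long_end look_for 0.67 [0.392  0.1465 0.0291] [315. 218.]
long_end look_for 0.55 [0.3329 0.3694 0.0247] [350. 188.]
long_end tip_of 0.89 [0.445  0.115  0.0209] [321. 231.]
long_end tip_of 0.87 [0.5755 0.1781 0.0211] [371. 240.]
long_end tip_of 0.71 [0.3959 0.4093 0.015 ] [372. 193.]
long_end tip_of 0.58 [0.589  0.3208 0.0172] [405. 223.]
short_end look_for 0.64 [0.393  0.1474 0.0248] [316. 219.]
short_e
[... 3424 characters left out ...]
g_end, shaft, short_end, sole, stamp,
tray look_for 0.71 [ 0.44   -0.2321  0.0041] [425. 264.]
tray look_for 0.38 [0.7283 0.2319 0.0045] [236. 146.]
tray look_for 0.31 [ 0.6892 -0.0011  0.031 ] [330. 159.]
tray tip_of 0.66 [ 0.4422 -0.2306 -0.0004] [424. 263.]
disc look_for 0.66 [0.73   0.2315 0.0049] [237. 146.]
sole look_for 0.87 [0.4236 0.0035 0.0108] [328. 270.]
sole tip_of 0.75 [ 0.4031  0.0043 -0.0013] [327. 279.]
glue look_for 0.7 [0.6935 0.33   0.0993] [188. 150.]
glue tip_of 0.88 [0.7063 0.3401 0.0012] [193. 155.]
hammer look_for 0.91 [ 0.7104 -0.3452  0.0238] [470. 153.]
hammer look_for 0.33 [0.6872 0.0003 0.0328] [330. 160.]
hammer tip_of 0.87 [ 0.7147 -0.3107  0.0001] [454. 154.]
```

```bash
python3 - <<'E'
import cv2
s=cv2.imread("pics/scene0.png"); t=cv2.imread("pics/top0.png")
a=cv2.resize(s[165:265,290:450],(800,500),interpolation=cv2.INTER_CUBIC)
cv2.imwrite("pics/a.png",a)
cv2.imwrite("pics/b.png",cv2.resize(t[190:350,130:300],(638,600),interpolation=cv2.INTER_CUBIC))
E
```

```text
(no output)
```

View pics/scene0.png

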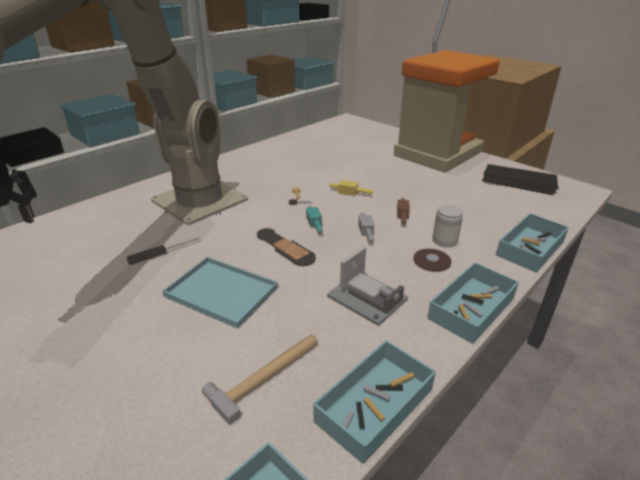

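View pics/a.png

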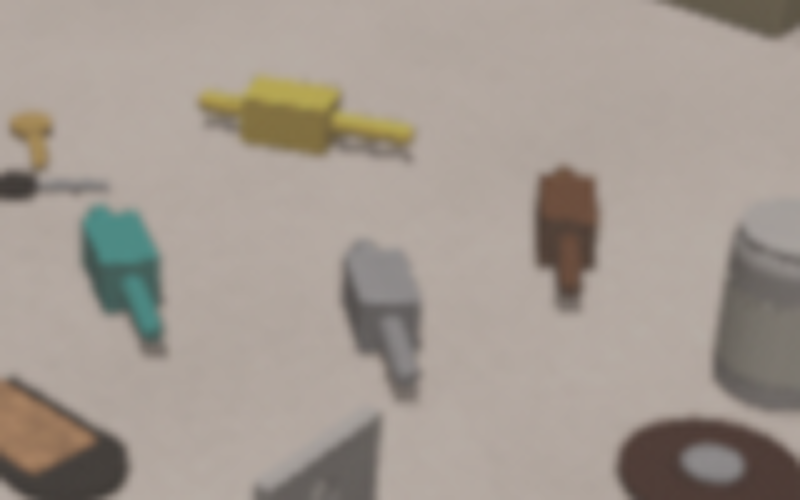

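View pics/top0.png

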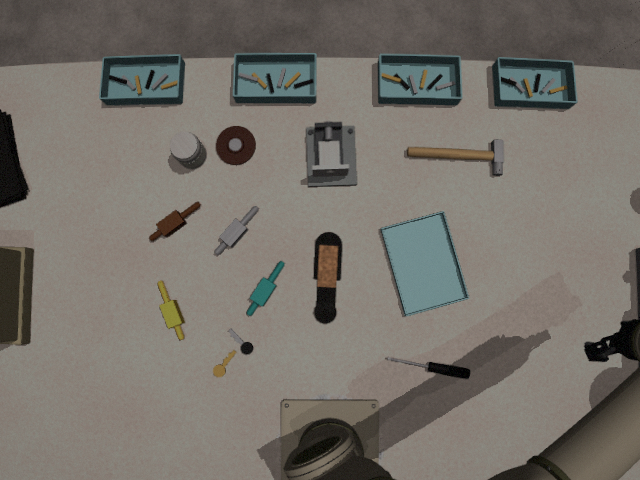

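Shaft-like things in the scene picture are yellow (349,189), teal (314,219), plain grey (367,226) and brown (403,210). The grey one is the bare steel shaft; the others are painted or brown. In the top view it lies at (234,233). The stamp is at (365,290), and its bracket is seen from behind, so I'll enlarge that next.

```bash
python3 - <<'E'
from h import *
s=cv2.imread("pics/scene0.png"); t=cv2.imread("pics/top0.png")
a=cv2.resize(s[240:330,320:410],(400,400),interpolation=cv2.INTER_CUBIC)
b=cv2.resize(t[115:195,290:370],(400,400),interpolation=cv2.INTER_CUBIC)
c=cv2.resize(t[195:265,205:275],(200,200),interpolation=cv2.INTER_CUBIC)
im=np.zeros((600,800,3),np.uint8);im[:400,:400]=a;im[:400,400:]=b;im[400:,:200]=c
cv2.imwrite("pics/c.png",im)
np.set_printoptions(precision=4,suppress=True)
cs=manip.camera("scene");ct=manip.camera("top")
for c,n,p in((cs,"S",(366,226)),(ct,"T",(234,233))):
    for l in("shaft","stamp","face_mid","bracket","tray"):
        for r in manip.silhouettes(c,l)[:6]:
            m=r["pixels"]; ys,xs=np.nonzero(m)
            print(n,l,round(r["conf"],2),m.sum(),xs.mean().round(1),ys.mean().round(1),cv2.minAreaRect(np.stack([xs,ys],1).astype(np.float32)))
            if l in("stamp","bracket") : print(proj.__name__, cv2.approxPolyDP(max(cv2.findContours(m.astype(np.uint8),0,2)[0],key=len),2,True)[:,0].tolist())
E
```

```text
S shaft 0.8 329 314.8 218.8 ((314.7615661621094, 219.59234619140625), (28.403953552246094, 15.256272315979004), 82.87498474121094)
S shaft 0.74 348 350.4 188.7 ((351.5294189453125, 188.8823699951172), (39.775840759277344, 14.067066192626953), 14.03624439239502)
S shaft 0.72 343 366.6 226.4 ((366.0, 227.5), (29.0, 16.0), 90.0)
S shaft 0.67 223 402.8 210.5 ((402.5, 211.5), (23.0, 11.0), 90.0)
S stamp 0.57 1088 362.2 304.7 ((366.8461608886719, 295.7692565917969), (71.94014739990234, 41.17953109741211), 29.74488067626953)
proj [[327, 293], [329, 297], [377, 325], [380, 325], [407, 298], [407, 295], [403, 294], [402, 299], [386, 313], [351, 294], [348, 285], [343, 288], [337, 285]]
S stamp 0.24 349 366.4 226.2 ((366.0, 227.0), (28.0, 16.0), 90.0)
proj [[362, 213], [358, 222], [360, 232], [373, 241], [374, 224], [370, 215]]
S face_mid 0.72 1053 360.7 304.5 ((365.1394348144531, 305.86407470703125), (80.78687286376953, 34.6717414855957), 7.853313446044922)
S face_mid 0.63 347 366.5 226.4 ((366.0, 227.5), (29.0, 16.0), 90.0)
S bracket 0.69 1328 361.6 276.1 ((364.5133056640625, 282.69058227539
[... 1254 characters left out ...]
31, 148.65579223632812), (97.5076675415039, 35.258087158203125), 12.380756378173828)
proj [[504, 161], [502, 142], [495, 139], [488, 150], [411, 147], [407, 150], [409, 156], [422, 158], [489, 159], [495, 175], [501, 174]]
T face_mid 0.77 1439 332.9 159.7 ((331.086669921875, 156.01425170898438), (59.58527755737305, 48.14380645751953), 88.02507019042969)
T bracket 0.9 998 329.2 157.3 ((330.5, 149.0), (54.0, 35.0), 90.0)
proj [[326, 126], [325, 139], [319, 141], [320, 163], [313, 165], [313, 176], [346, 175], [348, 166], [339, 162], [338, 142], [331, 140], [331, 127]]
T tray 0.84 6212 424.0 263.4 ((423.79937744140625, 263.1177978515625), (92.88915252685547, 69.300048828125), 73.61045837402344)
```

View pics/c.png

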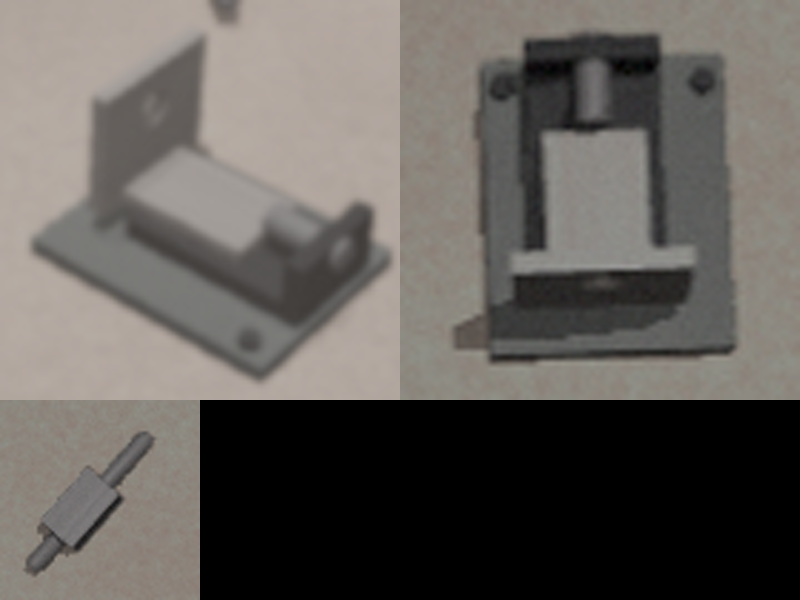

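```bash
python3 - <<'E'
from h import *
np.set_printoptions(precision=4,suppress=True)
cs=manip.camera("scene");ct=manip.camera("top")
T=lambda x,y:(290+(x-400)*.2-.4,115+y*.2-.4); S=lambda x,y:(320+x*.225-.4,240+y*.225-.4)
print("base FL,FR,BL,BR",*[onz(ct,T(*p),z) for p,z in(((490,356),0.003),((735,348),.003),((480,60),.012),((722,55),.012))],sep="\n")
print("base scene FR,BR,BL",*[onz(cs,S(*p),z) for p,z in(((33,242),.012),((258,375),.006),((390,258),.012))],sep="\n")
print("brk top L,R,mid",*[onz(ct,T(*p),.101) for p in((511,261),(695,257),(603,259))],sep="\n")
print("hole top",onz(ct,T(602,283),.075))
tl,tr=S(92,97),S(205,35)
print("brk scene topcorners",onz(cs,tl,.101),onz(cs,tr,.101))
print("hole scene",onz(cs,S(153,106),.075))
tc=[(379,229),(443,212),(468,297),(404,315)]
print("tray",[onz(ct,p,.02)for p in tc])
# shaft fit in top: body top face corners crop c
C=lambda x,y:(205+x*.35-.3,195+(y-400)*.35-.3)
for p,z in(((88,467),.036),((120,495),.036),((75,547),.036),((42,527),.036),((147,437),.018),((33,568),.018)): print(onz(ct,C(*p),z))
E
```

```text
base FL,FR,BL,BR
[0.6294 0.0539 0.003 ]
[ 0.6342 -0.0663  0.003 ]
[0.7772 0.06   0.012 ]
[ 0.7807 -0.06    0.012 ]
base scene FR,BR,BL
[ 0.6379 -0.0654  0.012 ]
[ 0.7806 -0.0569  0.006 ]
[0.7806 0.0543 0.012 ]
brk top L,R,mid
[0.6539 0.0425 0.101 ]
[ 0.6563 -0.0416  0.101 ]
[0.655  0.0005 0.101 ]
hole top [0.6498 0.0004 0.075 ]
brk scene topcorners [ 0.6539 -0.0404  0.101 ] [0.6597 0.0425 0.101 ]
hole scene [0.6587 0.003  0.075 ]
tray [array([ 0.5216, -0.1187,  0.02  ]), array([ 0.564, -0.275,  0.02 ]), array([ 0.3588, -0.3324,  0.02  ]), array([ 0.3166, -0.1773,  0.02  ])]
[0.5437 0.2243 0.036 ]
[0.5203 0.197  0.036 ]
[0.4767 0.2336 0.036 ]
[0.4932 0.2616 0.036 ]
[0.5721 0.1774 0.018 ]
[0.4604 0.2716 0.018 ]
```

```bash
cat >> h.py <<'E'
def plan(*goals, cmd=None):
    """goals: (x,y,z,heading_deg of tool x), tool down. prints rotvec+shift from commanded (or measured) pose"""
    o=manip.get_obs()
    p0,R0=np.array(o["position"]),R.from_quat(o["ee_rot"])
    if cmd is not None: p0,R0=np.array(cmd[:3]),down(cmd[3])
    for g in goals:
        print((R0.inv()*down(g[3])).as_rotvec().round(4).tolist()+R0.inv().apply(np.array(g[:3])-p0).round(4).tolist())
def down(h): a=np.radians(h)/2; return R.from_quat([np.cos(a),np.sin(a),0,0])
def st():
    o=manip.get_obs();r=R.from_quat(o["ee_rot"]).as_matrix()
    print("t",o["clock"],"p",np.round(o["position"],4),"head",np.degrees(np.arctan2(r[1,0],r[0,0])).round(2),"z",r[:,2].round(4),"F",np.round(o["ft_force"],2),"w",round(o["grip_width"],3),"g",round(o["grasp_force"],1),"j",np.round(o["joint_pos"],2))
E
python3 - <<'E'
from h import *
cs=manip.camera("scene");ct=manip.camera("top")
print(tri(cs,(366.6,226.4),ct,(234.4,231.8)))
st(); plan((.510,.231,.28,140.3),(.510,.231,.177,140.3))
E
```

```text
(array([0.51474713, 0.23061999, 0.01446747]), np.float64(0.0034153880790258723))
t 3.0 p [ 0.2751 -0.5612  0.4048] head 26.11 z [ 0.e+00 -1.e-04 -1.e+00] F [-1.51 -0.24  1.33] w 0.994 g 0.0 j [ 1.09  0.33 -0.06  1.46  0.02  1.35 -0.09]
[0.0, 0.0001, -1.9929, 0.5596, -0.608, 0.1247]
[0.0, 0.0001, -1.9929, 0.5596, -0.608, 0.2277]
```

move_arm --plan '[0, 0, -1.993, 0.56, -0.608, 0.125, 0.0854, 0, 0, -1.993, 0.56, -0.608, 0.125, 0.0854, 0, 0, -1.993, 0.56, -0.608, 0.125, 0.0854, 0, 0, -1.993, 0.56, -0.608, 0.125, 0.0854, 0, 0, -1.993, 0.56, -0.608, 0.125, 0.0854, 0, 0, -1.993, 0.56, -0.608, 0.125, 0.0854, 0, 0, -1.993, 0.56, -0.608, 0.125, 0.0854, 0, 0, -1.993, 0.56, -0.608, 0.125, 0.0854, 0, 0, -1.993, 0.56, -0.608, 0.125, 0.0854, 0, 0, -1.993, 0.56, -0.608, 0.125, 0.0854, 0, 0, -1.993, 0.56, -0.608, 0.125, 0.0854, 0, 0, -1.993, 0.56, -0.608, 0.125, 0.0854]'

```text
clock: 4.5
position: [0.4867, 0.1514, 0.2927]
ee_rot: [0.339, 0.941, 0.0, 0.001]
ft_force: [1.5, -1.8, 0.4]
grip_width: 1.003
grasp_force: 0.0
```

```bash
python3 - <<'E'
from h import *
st(); plan((.510,.231,.28,140.3),(.510,.231,.177,140.3))
E
```

```text
t 4.5 p [0.4867 0.1514 0.2927] head 140.35 z [ 1.3e-03 -2.0e-04 -1.0e+00] F [ 1.49 -1.79  0.45] w 1.003 g 0.0 j [ 0.32  0.27 -0.8   1.86  0.22  1.1   0.32]
[0.0007, 0.0011, 0.0008, 0.0329, 0.0762, 0.0127]
[0.0007, 0.0011, 0.0008, 0.033, 0.0761, 0.1157]
```

move_arm --plan '[0.0007, 0.0011, 0.001, 0.033, 0.076, 0.013, 0.0854, 0.0007, 0.0011, 0.001, 0.033, 0.076, 0.013, 0.0854, 0.0007, 0.0011, 0.001, 0.033, 0.076, 0.013, 0.0854, 0.0007, 0.0011, 0.001, 0.033, 0.076, 0.013, 0.0854]'

```text
clock: 5.0
position: [0.5094, 0.2282, 0.2796]
ee_rot: [0.34, 0.94, -0.001, -0.0]
ft_force: [0.1, 0.1, 1.4]
grip_width: 0.997
grasp_force: 0.0
```

```bash
python3 - <<'E'
from h import *
st(); plan((.510,.231,.177,140.3))
c=manip.camera("scene");t=manip.camera("top")
im=np.hstack([cv2.resize(c["color"][150:260,300:430],(400,338),interpolation=2),cv2.resize(t["color"][175:285,170:300],(400,338),interpolation=2)])
cv2.imwrite("pics/d.png",im[...,::-1])
E
```

```text
t 5.0 p [0.5094 0.2282 0.2796] head 140.19 z [-1.2e-03 -7.0e-04 -1.0e+00] F [0.08 0.05 1.38] w 0.997 g 0.0 j [ 0.16  0.4  -0.8   1.75  0.32  1.12  0.14]
[-0.0013, -0.0005, -0.0019, 0.0013, 0.0027, 0.1026]
```

View pics/d.png

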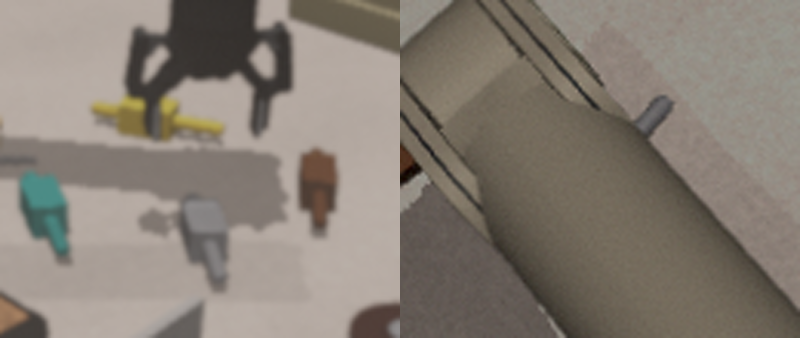

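The gripper hangs above the grey steel shaft (crop (205,235)), with the fingers either side of it. The painted look-alikes are well clear, so I'm going down.

move_arm --plan '[0, 0, 0, 0.001, 0.002, 0.06, 0.0854, 0, 0, 0, 0.001, 0.002, 0.09, 0.0854, 0, 0, 0, 0.001, 0.002, 0.1025, 0.0854, 0, 0, 0, 0.001, 0.002, 0.1025, 0.0854, 0, 0, 0, 0.001, 0.002, 0.1025, 0.0854, 0, 0, 0, 0.001, 0.002, 0.1025, 0.03, 0, 0, 0, 0.001, 0.002, 0.1025, 0.03, 0, 0, 0, 0.001, 0.002, 0.1025, 0.03, 0, 0, 0, 0.001, 0.002, 0.1025, 0.02, 0, 0, 0, 0.001, 0.002, 0.1025, 0.02]' --squeeze 80

```text
clock: 6.35
position: [0.51, 0.2318, 0.1778]
ee_rot: [0.34, 0.94, 0.0, -0.0]
ft_force: [0.2, 0.2, 6.2]
grip_width: 0.407
grasp_force: 81.1
```

```bash
python3 - <<'E'
from h import *
st()
E
```

```text
t 6.35 p [0.51   0.2318 0.1778] head 140.25 z [-1.e-04  6.e-04 -1.e+00] F [0.2  0.21 6.19] w 0.407 g 81.1 j [ 0.09  0.54 -0.73  1.82  0.44  0.95  0.05]
```

```bash
python3 - <<'E'
from h import *
plan((.510,.2318,.265,140.25),(.537,-.0036,.265,182.3),(.537,-.0036,.235,182.3))
E
```

```text
[0.0004, -0.0004, 0.0, 0.0001, 0.0001, -0.0872]
[0.0005, -0.0002, -0.7339, -0.1712, -0.1637, -0.0873]
[0.0005, -0.0002, -0.7339, -0.1712, -0.1637, -0.0573]
```

move_arm --plan '[0, 0, 0, 0, 0, -0.045, 0.02, 0, 0, 0, 0, 0, -0.087, 0.02, 0, 0, -0.734, -0.171, -0.164, -0.087, 0.02, 0, 0, -0.734, -0.171, -0.164, -0.087, 0.02, 0, 0, -0.734, -0.171, -0.164, -0.087, 0.02, 0, 0, -0.734, -0.171, -0.164, -0.087, 0.02, 0, 0, -0.734, -0.171, -0.164, -0.087, 0.02, 0, 0, -0.734, -0.171, -0.164, -0.057, 0.02, 0, 0, -0.734, -0.171, -0.164, -0.057, 0.02, 0, 0, -0.734, -0.171, -0.164, -0.057, 0.02, 0, 0, -0.734, -0.171, -0.164, -0.057, 0.02]'

```text
clock: 7.72
position: [0.5367, -0.0036, 0.2349]
ee_rot: [-0.02, 1.0, -0.0, -0.0]
ft_force: [0.2, -0.7, -4.1]
grip_width: 0.407
grasp_force: 81.5
```

```bash
python3 - <<'E'
from h import *
np.set_printoptions(precision=4,suppress=True)
st()
c=manip.camera("scene");t=manip.camera("top")
for cc in(c,t):
    for l in("long_end","face_mid"):
        for r in manip.tip_of(cc,l)[:3]: print(l,round(r["conf"],2),w(cc,r["position"]),proj(cc,w(cc,r["position"]))[0])
im=np.hstack([cv2.resize(c["color"][220:320,310:410],(400,400),interpolation=2),cv2.resize(t["color"][110:210,280:380],(400,400),interpolation=2)])
cv2.imwrite("pics/e.png",im[...,::-1])
E
```

```text
t 7.725 p [ 0.5367 -0.0036  0.2349] head -177.67 z [-0. -0. -1.] F [ 0.2  -0.69 -4.08] w 0.407 g 81.5 j [ 0.64  0.44 -0.85  1.84  0.38  1.03  1.25]
long_end 0.92 [ 0.6239 -0.0008  0.0803] [341.7669 256.2607]
long_end 0.68 [0.3984 0.4086 0.0203] [372.6652 191.88  ]
long_end 0.48 [0.5879 0.3196 0.0197] [404.8412 222.6872]
face_mid 0.7 [0.5356 0.0001 0.0563] [315.3387 249.7627]
long_end 0.9 [0.5838 0.3171 0.0181] [199.1527 202.7151]
long_end 0.9 [0.3941 0.4096 0.0222] [158.6642 280.377 ]
long_end 0.9 [0.4403 0.1128 0.0203] [282.0673 262.3087]
```

View pics/e.png

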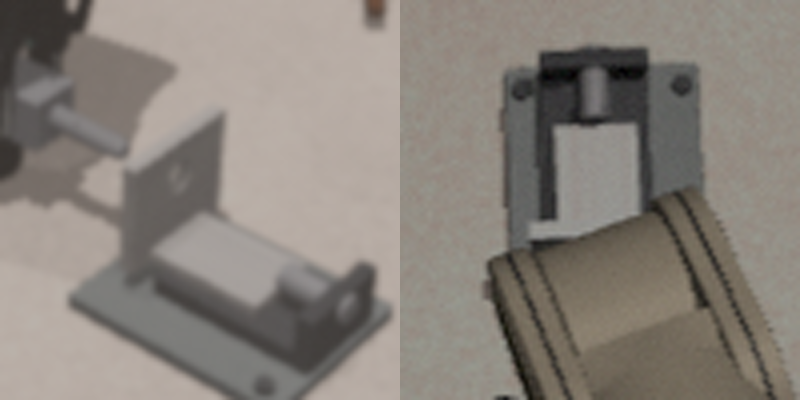

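The steel long journal points at the hole: in the left crop the journal runs (60,118)→(125,150), and extended it meets the hole at (180,177). I'm easing it in.

move_arm --plan '[0, 0, 0, -0.02, 0, 0, 0.02, 0, 0, 0, -0.028, 0, 0, 0.02, 0, 0, 0, -0.034, 0, 0, 0.02, 0, 0, 0, -0.04, 0, 0, 0.02, 0, 0, 0, -0.04, 0, 0, 0.02]'

```text
clock: 8.65
position: [0.5765, -0.0021, 0.234]
ee_rot: [-0.02, 1.0, 0.0, -0.0]
ft_force: [0.3, 1.6, -3.1]
grip_width: 0.414
grasp_force: 81.9
```

```bash
python3 - <<'E'
from h import *
st()
E
```

```text
t 8.65 p [ 0.5765 -0.0021  0.234 ] head -177.68 z [-9.e-04  6.e-04 -1.e+00] F [ 0.27  1.55 -3.13] w 0.414 g 81.9 j [ 0.58  0.52 -0.82  1.74  0.42  1.07  1.23]
```

move_arm --plan '[0, 0, 0, -0.01, 0, 0, 0.02, 0, 0, 0, -0.02, 0, 0, 0.02, 0, 0, 0, -0.03, 0, 0, 0.02, 0, 0, 0, -0.036, 0, 0, 0.02, 0, 0, 0, -0.036, 0, 0, 0.02]'

```text
clock: 9.28
position: [0.6129, -0.0007, 0.234]
ee_rot: [-0.02, 1.0, 0.0, -0.0]
ft_force: [0.9, 3.9, -3.2]
grip_width: 0.406
grasp_force: 81.9
```

```bash
python3 - <<'E'
from h import *
st()
c=manip.camera("scene")
im=cv2.resize(c["color"][220:320,310:410],(500,500),interpolation=2)
cv2.imwrite("pics/f.png",im[...,::-1])
E
```

```text
t 9.275 p [ 0.6129 -0.0007  0.234 ] head -177.69 z [-1.e-04  8.e-04 -1.e+00] F [ 0.94  3.93 -3.17] w 0.406 g 81.9 j [ 0.53  0.59 -0.79  1.64  0.45  1.11  1.23]
```

View pics/f.png

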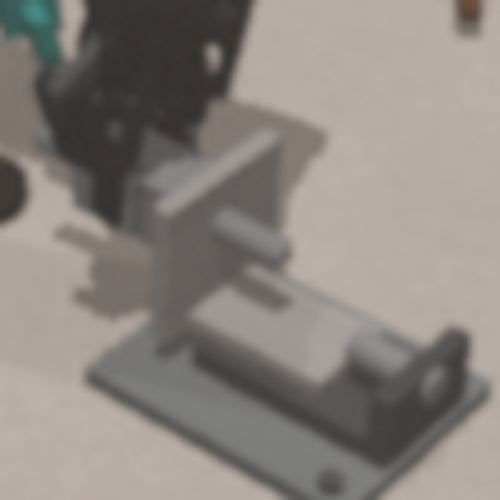

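The journal is through the hole at crop (250,238). The side force of +4 N says the hole lies slightly towards +y, so I'll add 1 mm and push on.

move_arm --plan '[0, 0, 0, -0.004, 0.001, 0, 0.02, 0, 0, 0, -0.008, 0.001, 0, 0.02, 0, 0, 0, -0.012, 0.001, 0, 0.02, 0, 0, 0, -0.014, 0.001, 0, 0.02, 0, 0, 0, -0.014, 0.001, 0, 0.02]'

```text
clock: 9.95
position: [0.626, 0.0003, 0.2337]
ee_rot: [-0.02, 1.0, -0.0, -0.001]
ft_force: [-5.3, -0.7, -1.2]
grip_width: 0.405
grasp_force: 82.3
```

```bash
python3 - <<'E'
from h import *
st()
E
```

```text
t 9.95 p [6.260e-01 3.000e-04 2.337e-01] head -177.72 z [-2.9e-03 -6.0e-04 -1.0e+00] F [-5.35 -0.73 -1.17] w 0.405 g 82.3 j [ 0.51  0.61 -0.78  1.6   0.46  1.12  1.22]
```

move_arm --plan '[0, 0, 0, -0.002, 0, 0, 0.02, 0, 0, 0, -0.004, 0, 0, 0.02, 0, 0, 0, -0.006, 0, 0, 0.02, 0, 0, 0, -0.006, 0, 0, 0.02]'

```text
clock: 10.45
position: [0.6315, 0.0007, 0.2337]
ee_rot: [-0.02, 1.0, -0.0, -0.002]
ft_force: [-9.6, 0.0, 2.4]
grip_width: 0.41
grasp_force: 83.0
```

move_arm --plan '[0, 0, 0, -0.0015, 0, 0, 0.02, 0, 0, 0, -0.003, 0, 0, 0.02, 0, 0, 0, -0.003, 0, 0, 0.02]'

```text
clock: 10.82
position: [0.6327, 0.0009, 0.2335]
ee_rot: [-0.02, 1.0, -0.001, -0.006]
ft_force: [-27.3, -1.5, 14.3]
grip_width: 0.408
grasp_force: 84.5
```

move_arm --plan '[0, 0, 0, -0.001, 0, 0, 0.02, 0, 0, 0, -0.001, 0, 0, 0.02, 0, 0, 0, -0.001, 0, 0, 0.02]'

```text
clock: 11.2
position: [0.633, 0.001, 0.2334]
ee_rot: [-0.02, 1.0, -0.001, -0.007]
ft_force: [-33.4, -1.5, 19.0]
grip_width: 0.413
grasp_force: 85.1
```

```bash
python3 - <<'E'
from h import *
st()
c=manip.camera("scene")
im=cv2.resize(c["color"][220:320,310:410],(500,500),interpolation=2)
cv2.imwrite("pics/g.png",im[...,::-1])
E
```

```text
t 11.2 p [0.633  0.001  0.2334] head -177.69 z [-0.013  -0.003  -0.9999] F [-33.44  -1.48  18.98] w 0.413 g 85.1 j [ 0.5   0.63 -0.78  1.58  0.47  1.14  1.22]
```

View pics/g.png

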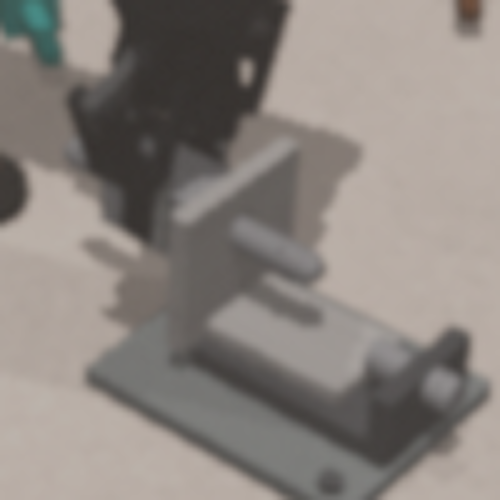

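Fully home: the body moved 10–11 mm past first contact and the force rose from about 9 to 33 N at the solid stop. In the picture the bracket is back with the shoulder flush on it. Drawing out.

move_arm --plan '[0, 0, 0, 0.01, 0, 0, 0.02, 0, 0, 0, 0.03, 0, 0, 0.02, 0, 0, 0, 0.06, 0, 0, 0.02, 0, 0, 0, 0.09, 0, 0, 0.02, 0, 0, 0, 0.115, 0, 0, 0.02, 0, 0, 0, 0.115, 0, 0, 0.02]'

```text
clock: 12.0
position: [0.5203, -0.0044, 0.234]
ee_rot: [-0.02, 1.0, -0.001, -0.001]
ft_force: [0.4, -0.2, -4.0]
grip_width: 0.414
grasp_force: 81.9
```

```bash
python3 - <<'E'
from h import *
st()
E
```

```text
t 12.0 p [ 0.5203 -0.0044  0.234 ] head -177.74 z [-0.0018 -0.0018 -1.    ] F [ 0.4  -0.15 -4.02] w 0.414 g 81.9 j [ 0.66  0.41 -0.86  1.88  0.36  1.02  1.25]
```

move_arm --plan '[0, 0, 0.187, 0, 0, 0, 0.02, 0, 0, 0.374, 0, 0, 0, 0.02, 0, 0, 0.561, 0, 0, 0, 0.02, 0, 0, 0.748, 0, 0, 0, 0.02, 0, 0, 0.935, 0, 0, 0, 0.02, 0, 0, 1.122, 0, 0, 0, 0.02, 0, 0, 1.309, 0, 0, 0, 0.02, 0, 0, 1.496, 0, 0, 0, 0.02, 0, 0, 1.571, 0, 0, 0, 0.02, 0, 0, 1.571, 0, 0, 0, 0.02]'

```text
clock: 13.25
position: [0.5221, -0.0036, 0.2342]
ee_rot: [0.693, 0.721, -0.0, -0.0]
ft_force: [-0.1, 0.5, -4.5]
grip_width: 0.406
grasp_force: 81.8
```

move_arm --plan '[0, 0, 0.187, 0, 0, 0, 0.02, 0, 0, 0.374, 0, 0, 0, 0.02, 0, 0, 0.561, 0, 0, 0, 0.02, 0, 0, 0.748, 0, 0, 0, 0.02, 0, 0, 0.935, 0, 0, 0, 0.02, 0, 0, 1.122, 0, 0, 0, 0.02, 0, 0, 1.309, 0, 0, 0, 0.02, 0, 0, 1.496, 0, 0, 0, 0.02, 0, 0, 1.571, 0, 0, 0, 0.02, 0, 0, 1.571, 0, 0, 0, 0.02, 0, 0, 1.571, 0, 0, 0, 0.02]'

```text
clock: 14.62
position: [0.5215, -0.0036, 0.234]
ee_rot: [1.0, 0.021, -0.001, -0.0]
ft_force: [0.7, 0.4, -4.6]
grip_width: 0.412
grasp_force: 81.8
```

```bash
python3 - <<'E'
from h import *
np.set_printoptions(precision=4,suppress=True)
st(); plan((.555,-.0026,.2345,2.3))
c=manip.camera("scene")
for l in("short_end","long_end","shaft"):
    for r in manip.tip_of(c,l)[:5]: print(l,round(r["conf"],2),w(c,r["position"]))
im=cv2.resize(c["color"][210:310,290:390],(500,500),interpolation=2)
cv2.imwrite("pics/i.png",im[...,::-1])
E
```

```text
t 14.625 p [ 0.5215 -0.0036  0.234 ] head 2.44 z [-0.0011  0.     -1.    ] F [ 0.66  0.4  -4.64] w 0.412 g 81.8 j [ 0.22  0.3  -0.34  1.9   0.12  0.96 -1.7 ]
[-0.0001, 0.0011, 0.0024, 0.0335, 0.0004, -0.0005]
short_end 0.93 [0.2578 0.3493 0.0175]
short_end 0.76 [ 0.5873 -0.0024  0.0743]
short_end 0.57 [0.4968 0.4419 0.0176]
long_end 0.86 [0.3977 0.4081 0.021 ]
long_end 0.84 [ 0.4398 -0.0092  0.0774]
long_end 0.49 [0.5873 0.3187 0.0208]
shaft 0.76 [0.5311 0.3912 0.0003]
shaft 0.71 [ 0.3154  0.3807 -0.0048]
shaft 0.65 [ 0.5225 -0.0046  0.0583]
```

View pics/i.png

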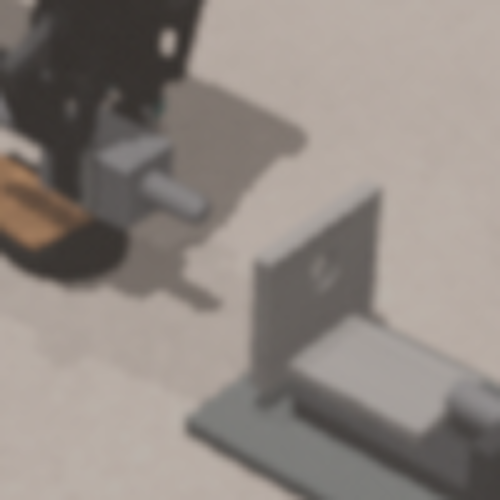

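The shaft is turned, with the short journal at crop (175,195) facing the bracket, level and on line. The bracket has sprung back out. Inserting.

move_arm --plan '[0, 0, 0.002, 0.03, 0, 0, 0.02, 0, 0, 0.002, 0.055, 0, 0, 0.02, 0, 0, 0.002, 0.061, 0, 0, 0.02, 0, 0, 0.002, 0.067, 0, 0, 0.02, 0, 0, 0.002, 0.073, 0, 0, 0.02, 0, 0, 0.002, 0.078, 0, 0, 0.02, 0, 0, 0.002, 0.078, 0, 0, 0.02]'

```text
clock: 15.7
position: [0.5994, -0.0005, 0.234]
ee_rot: [1.0, 0.019, -0.001, -0.0]
ft_force: [1.2, -0.5, -4.2]
grip_width: 0.41
grasp_force: 81.8
```

```bash
python3 - <<'E'
from h import *
st()
E
```

```text
t 15.7 p [ 5.994e-01 -5.000e-04  2.340e-01] head 2.17 z [-1.1e-03  1.0e-04 -1.0e+00] F [ 1.19 -0.49 -4.19] w 0.41 g 81.8 j [ 0.18  0.45 -0.32  1.7   0.16  1.02 -1.73]
```

No contact force, so the tip is inside the hole. Pushing towards the stop.

move_arm --plan '[0, 0, 0, 0.008, 0, 0, 0.02, 0, 0, 0, 0.015, 0, 0, 0.02, 0, 0, 0, 0.02, 0, 0, 0.02, 0, 0, 0, 0.024, 0, 0, 0.02, 0, 0, 0, 0.028, 0, 0, 0.02, 0, 0, 0, 0.028, 0, 0, 0.02]'

```text
clock: 16.45
position: [0.6268, 0.0006, 0.2335]
ee_rot: [1.0, 0.019, -0.002, 0.0]
ft_force: [-5.5, -1.1, -1.5]
grip_width: 0.41
grasp_force: 82.2
```

move_arm --plan '[0, 0, 0, 0.002, 0, 0, 0.02, 0, 0, 0, 0.004, 0, 0, 0.02, 0, 0, 0, 0.006, 0, 0, 0.02, 0, 0, 0, 0.006, 0, 0, 0.02]'

```text
clock: 16.95
position: [0.6307, 0.0009, 0.2333]
ee_rot: [1.0, 0.019, -0.005, 0.0]
ft_force: [-24.8, -1.8, 11.6]
grip_width: 0.411
grasp_force: 84.0
```

move_arm --plan '[0, 0, 0, 0.0015, 0, 0, 0.02, 0, 0, 0, 0.0015, 0, 0, 0.02, 0, 0, 0, 0.0015, 0, 0, 0.02, 0, 0, 0, 0.0015, 0, 0, 0.02]'

```text
clock: 17.45
position: [0.6313, 0.0009, 0.2333]
ee_rot: [1.0, 0.019, -0.007, 0.001]
ft_force: [-33.5, -2.0, 17.6]
grip_width: 0.407
grasp_force: 84.8
```

```bash
python3 - <<'E'
from h import *
st()
c=manip.camera("scene")
im=cv2.resize(c["color"][220:320,310:410],(500,500),interpolation=2)
cv2.imwrite("pics/k.png",im[...,::-1])
E
```

```text
t 17.45 p [0.6313 0.0009 0.2333] head 2.19 z [-0.0136 -0.0013 -0.9999] F [-33.46  -2.01  17.62] w 0.407 g 84.8 j [ 0.17  0.51 -0.31  1.6   0.17  1.07 -1.73]
```

View pics/k.png

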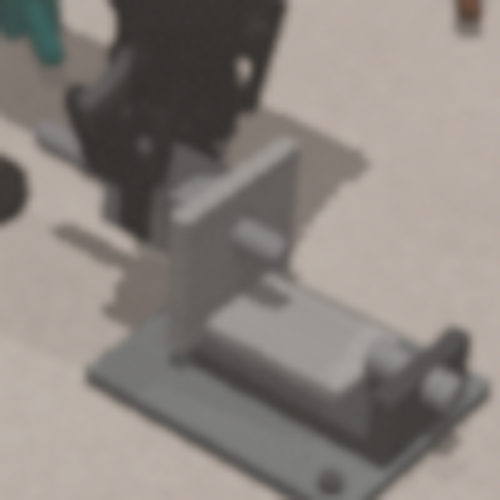

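The short journal is through and the bracket sits in the same home position as before. Withdrawing.

move_arm --plan '[0, 0, 0, -0.01, 0, 0, 0.02, 0, 0, 0, -0.03, 0, 0, 0.02, 0, 0, 0, -0.06, 0, 0, 0.02, 0, 0, 0, -0.09, 0, 0, 0.02, 0, 0, 0, -0.11, 0, 0, 0.02, 0, 0, 0, -0.11, 0, 0, 0.02]'

```text
clock: 18.25
position: [0.5241, -0.0034, 0.2342]
ee_rot: [1.0, 0.019, -0.001, 0.0]
ft_force: [0.3, 0.0, -4.6]
grip_width: 0.407
grasp_force: 81.9
```

```bash
python3 - <<'E'
from h import *
st(); plan((.5233,-.005,.26,15.5),(.441,-.226,.26,15.5),(.441,-.226,.19,15.5))
E
```

```text
t 18.25 p [ 0.5241 -0.0034  0.2342] head 2.16 z [-1.5e-03 -4.0e-04 -1.0e+00] F [ 0.26  0.03 -4.63] w 0.407 g 81.9 j [ 0.22  0.3  -0.35  1.9   0.12  0.96 -1.71]
[0.0001, 0.0015, -0.2328, -0.0009, 0.0016, -0.0258]
[0.0001, 0.0015, -0.2328, -0.0915, 0.2193, -0.0256]
[0.0001, 0.0015, -0.2328, -0.0914, 0.2193, 0.0444]
```

move_arm --plan '[0, 0, -0.1, 0, 0.002, -0.026, 0.02, 0, 0.0015, -0.233, -0.0915, 0.219, -0.026, 0.02, 0, 0.0015, -0.233, -0.0915, 0.219, -0.026, 0.02, 0, 0.0015, -0.233, -0.0915, 0.219, -0.026, 0.02, 0, 0.0015, -0.233, -0.0915, 0.219, -0.026, 0.02, 0, 0.0015, -0.233, -0.0915, 0.219, -0.026, 0.02, 0, 0.0015, -0.233, -0.0915, 0.219, 0.0, 0.02, 0, 0.0015, -0.233, -0.0915, 0.219, 0.025, 0.02, 0, 0.0015, -0.233, -0.0915, 0.219, 0.04, 0.02, 0, 0.0015, -0.233, -0.0915, 0.219, 0.04, 0.02, 0, 0.0015, -0.233, -0.0915, 0.219, 0.04, 0.02]'

```text
clock: 19.62
position: [0.4423, -0.2256, 0.1949]
ee_rot: [0.991, 0.135, 0.001, 0.0]
ft_force: [-1.0, 1.1, -3.0]
grip_width: 0.41
grasp_force: 81.8
```

```bash
python3 - <<'E'
from h import *
st(); c=manip.camera("scene")
for l in("short_end","long_end","tray"):
    for r in manip.tip_of(c,l)[:5]:
        p=w(c,r["position"])
        if p[1]<-.1: print(l,round(r["conf"],2),p.round(3))
plan((.441,-.226,.182,15.5))
E
```

```text
t 19.625 p [ 0.4423 -0.2256  0.1949] head 15.54 z [ 1.4e-03 -1.0e-04 -1.0e+00] F [-0.99  1.1  -3.  ] w 0.41 g 81.8 j [ 0.58  0.3  -0.22  2.    0.09  0.86 -0.99]
short_end 0.79 [ 0.507 -0.21   0.032]
long_end 0.71 [ 0.361 -0.25   0.038]
tray 0.76 [ 0.443 -0.225  0.001]
[0.0007, -0.0013, 0.0002, -0.001, 0.0, 0.0128]
```

move_arm --plan '[0, 0, 0, 0, 0, 0.005, 0.02, 0, 0, 0, 0, 0, 0.009, 0.02, 0, 0, 0, 0, 0, 0.012, 0.02, 0, 0, 0, 0, 0, 0.0125, 0.02, 0, 0, 0, 0, 0, 0.0125, 0.02]'

```text
clock: 20.45
position: [0.4415, -0.2256, 0.1817]
ee_rot: [0.991, 0.135, -0.0, -0.0]
ft_force: [-2.0, 1.4, 3.6]
grip_width: 0.409
grasp_force: 82.9
```

The floor now carries the shaft (Fz up 8 N). Releasing and lifting.

move_arm --plan '[0, 0, 0, 0, 0, 0, 0.045, 0, 0, 0, 0, 0, 0, 0.06, 0, 0, 0, 0, 0, 0, 0.065, 0, 0, 0, 0, 0, 0, 0.065, 0, 0, 0, 0, 0, -0.02, 0.065, 0, 0, 0, 0, 0, -0.06, 0.065, 0, 0, 0, 0, 0, -0.12, 0.065, 0, 0, 0, 0, 0, -0.17, 0.065, 0, 0, 0, 0, 0, -0.17, 0.065, 0, 0, 0, 0, 0, -0.17, 0.065]' --squeeze 20

```text
clock: 21.7
position: [0.4413, -0.2256, 0.351]
ee_rot: [0.991, 0.135, -0.0, -0.0]
ft_force: [-0.4, -0.6, -1.0]
grip_width: 0.757
grasp_force: 0.0
```

```bash
python3 - <<'E'
from h import *
np.set_printoptions(precision=3,suppress=True)
st(); c=manip.camera("scene")
for l in("short_end","long_end","shaft","tray","sole","disc","glue","hammer"):
    for r in manip.tip_of(c,l)[:5]: print(l,round(r["conf"],2),w(c,r["position"]))
for r in manip.silhouettes(c,"bracket")[:1]:
    ys,xs=np.nonzero(r["pixels"]); print(xs.mean(),ys.mean(),xs.min(),ys.min())
E
```

```text
t 21.7 p [ 0.441 -0.226  0.351] head 15.51 z [-0.  0. -1.] F [-0.4  -0.6  -1.04] w 0.757 g 0.0 j [ 0.6   0.1  -0.23  1.86  0.02  1.19 -0.94]
short_end 0.81 [ 0.504 -0.21   0.02 ]
short_end 0.74 [0.321 0.199 0.018]
short_end 0.66 [0.258 0.35  0.021]
short_end 0.62 [0.494 0.438 0.016]
short_end 0.48 [ 0.442 -0.223 -0.   ]
long_end 0.9 [0.441 0.115 0.017]
long_end 0.83 [0.4   0.411 0.018]
long_end 0.65 [0.588 0.319 0.017]
long_end 0.59 [ 0.36  -0.252  0.027]
shaft 0.89 [ 0.445 -0.225  0.004]
shaft 0.67 [ 0.314  0.381 -0.003]
shaft 0.64 [0.371 0.158 0.003]
shaft 0.61 [ 0.531  0.388 -0.002]
tray 0.77 [ 0.443 -0.221  0.001]
sole 0.65 [ 0.398  0.011 -0.003]
disc 0.71 [0.732 0.239 0.   ]
glue 0.73 [ 0.71   0.347 -0.004]
glue 0.69 [ 0.364 -0.247  0.028]
hammer 0.56 [ 0.711 -0.308  0.002]
hammer 0.15 [ 0.71   0.344 -0.003]
361.0148553557467 275.83737294761534 340 247
```

The shaft lies flat in the tray, and the bystanders and bracket are where they started.

```bash
python3 -c "
from workcell import manip
print(manip.hand_in())"
```

```text
the job is handed in; nothing more can be done
None
```

The job is handed in at about 22 s: I pushed both shoulders to the stop, long journal first, then laid the shaft flat in the tray; the bracket is sprung back and the bystanders haven't moved.

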